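Find the softest shock mount on the test plate and push its tag down

TASK

Three shock mounts for the brush machine stand in a row on the test plate; one has gone soft. With closed fingertips press each rubber pad straight down by about 10 mm and feel which is the softest, then push the tag in front of that one fully down. Leave the other two tags up, grasp nothing, and leave the loose parts around where they lie.

Things in the scene. Friction and masses are not known exactly. Their poses are not given: they have to be found in the camera images.
- fixture: fixed aluminium test plate on the bench, 150 mm (its x) by 270 mm (its y), 10 mm thick; origin at the centre of its underside; x points away from the robot, y to the left, z up. Three stations 85 mm apart along y: left (+y), middle, right. Each has a black pad on a coil spring and a tag 64 mm in front of it (-x, nearer the robot). All look alike; plate place and yaw vary
- lead_cleaner: the big grey brush machine with a motor, fixed on the bench to the right of the plate: 271 mm (x) by 540 mm (y) and 267 mm high, origin at the centre of its underside; nothing to do with the pressing, but it stands in the way of low sweeps from the right side
- pad_left (a point): centre of the top of the left station's pad as it stands unpressed (a point of the plate, does not move with the pad), 68 mm above the bench. The pad is a round black rubber disc, 44 mm across, 18 mm thick; it goes straight down up to 14 mm and springs back up
- tag_left (a point): centre of the top of the left station's tag as it stands raised (a point of the plate, does not move with the tag), 56 mm above the bench. The tag is an upright aluminium tab with a flat head 18 mm (plate x) by 28 mm (y) over a dark guide block 26 mm high; pushed with about 3 N it sinks 14 mm to its stop and stays there
- pad_middle (a point): centre of the top of the middle station's pad as it stands unpressed (a point of the plate, does not move with the pad), 68 mm above the bench. The pad is a round black rubber disc, 44 mm across, 18 mm thick; it goes straight down up to 14 mm and springs back up
- tag_middle (a point): centre of the top of the middle station's tag as it stands raised (a point of the plate, does not move with the tag), 56 mm above the bench. The tag is an upright aluminium tab with a flat head 18 mm (plate x) by 28 mm (y) over a dark guide block 26 mm high; pushed with about 3 N it sinks 14 mm to its stop and stays there
- pad_right (a point): centre of the top of the right station's pad as it stands unpressed (a point of the plate, does not move with the pad), 68 mm above the bench. The pad is a round black rubber disc, 44 mm across, 18 mm thick; it goes straight down up to 14 mm and springs back up
- tag_right (a point): centre of the top of the right station's tag as it stands raised (a point of the plate, does not move with the tag), 56 mm above the bench. The tag is an upright aluminium tab with a flat head 18 mm (plate x) by 28 mm (y) over a dark guide block 26 mm high; pushed with about 3 N it sinks 14 mm to its stop and stays there
- pad_a (a joint): how far the pad of mount a is pressed, m: 0 up, 0.014 at its stop. Which station holds a, b or c changes each run. The spring rates differ clearly: 10 mm down takes about 5 N on the softest, twice that on the next and three times on the stiffest
- ring_a (a joint): travel indicator of mount a: thin grey ring, 41 mm across, under the pad; the pad pushes it down and it stays at the deepest press. Value in m: 0 not yet pressed; deepest press less 0.5 mm. It adds about 1 N to the first press. Which station holds a, b or c changes each run
- tag_a (a joint): how far the tag of mount a is pushed down, m: 0 raised, 0.014 fully down. Which station holds a, b or c changes each run
- pad_b (a joint): how far the pad of mount b is pressed, m: 0 up, 0.014 at its stop. Which station holds a, b or c changes each run. The spring rates differ clearly: 10 mm down takes about 5 N on the softest, twice that on the next and three times on the stiffest
- ring_b (a joint): travel indicator of mount b: thin grey ring, 41 mm across, under the pad; the pad pushes it down and it stays at the deepest press. Value in m: 0 not yet pressed; deepest press less 0.5 mm. It adds about 1 N to the first press. Which station holds a, b or c changes each run
- tag_b (a joint): how far the tag of mount b is pushed down, m: 0 raised, 0.014 fully down. Which station holds a, b or c changes each run
- pad_c (a joint): how far the pad of mount c is pressed, m: 0 up, 0.014 at its stop. Which station holds a, b or c changes each run. The spring rates differ clearly: 10 mm down takes about 5 N on the softest, twice that on the next and three times on the stiffest
- ring_c (a joint): travel indicator of mount c: thin grey ring, 41 mm across, under the pad; the pad pushes it down and it stays at the deepest press. Value in m: 0 not yet pressed; deepest press less 0.5 mm. It adds about 1 N to the first press. Which station holds a, b or c changes each run
- tag_c (a joint): how far the tag of mount c is pushed down, m: 0 raised, 0.014 fully down. Which station holds a, b or c changes each run
- bearing_1: loose ball bearing, 32 mm across and 9 mm high, lying on the plate between the tags of two stations; a bystander; origin at the centre of its underside
- bearing_2: loose ball bearing, 26 mm across and 8 mm high, lying on the plate between the tags of two stations; a bystander; origin at the centre of its underside
- v_block: loose grey steel V-block, 60 x 40 x 30 mm, on the bench to the right of the plate, near the front edge; a bystander; origin at the centre of its underside
- screwdriver: loose red-handled screwdriver, 170 mm long and 27 mm thick, on the bench behind the plate; a bystander; origin at the centre of its underside
- core: loose bare stator core, a grey toothed ring 106 mm across and 47 mm high, on the bench in front of the brush machine; a bystander; origin at the centre of its underside

How it is judged:
On the way, in this order (a step that is already met when the one before it is completed fails the run):
1. each of the three pads has been pressed: all three travel rings are at least 6 mm down (value of joint each of ring_a, ring_b, ring_c above 0.006 m), for 0.1 s.
2. the tag of the softest mount is pushed down (value of joint tag_b above 0.011 m), for 0.2 s.
At the end, for the whole second after the job is handed in: The softest mount's tag is within 3 mm of its lower stop, the other two tags are within 4 mm of fully raised, all three travel rings show a press of at least 6 mm, all pads are back up (within 3 mm), and every loose part lies within 20 mm of where it was (all of step 1 and value of joint each of tag_a, tag_c below 0.004 m and value of joint tag_b above 0.011 m and value of joint each of pad_a, pad_b, pad_c below 0.003 m and distance of each of bearing_1, bearing_2, v_block, screwdriver, core from where it was at the start of the episode below 0.02 m); the robot touches nothing.
It fails at once if the tag of a mount that is not the softest is pushed down (value of joint any of tag_a, tag_c above 0.004 m).
It fails at once if a tag is pushed before all three pads have been pressed (value of joint tag_b above 0.004 m and value of joint any of ring_a, ring_b, ring_c below 0.006 m).
It fails at once if a loose part is lifted or shoved by more than 20 mm (distance of any of bearing_1, bearing_2, v_block, screwdriver, core from where it was at the start of the episode above 0.02 m).
It also fails if it takes over 48 s, if anything falls off the work surface, if the arm or the gripper's body presses on something with over 40 N, if the wrist force passes 120 N, or if a joint passes its speed limit or range.

ROBOT

A 6-joint arm with a two-finger parallel gripper is mounted at the origin on a cart in front of the work surface, level with it; the furniture and walls round the work are solid. World frame = base frame: x ahead of the robot, y to its left, z up, the work surface at z = 0. Lengths are in m, angles in rad, forces in N, time in s.
With the tool pointing down it reaches from about 0.275 to 0.975 m from the base axis. Payload 8.4 kg.
Tool frame: the origin (TCP) lies midway between the tips of the shut fingers; the grasp point (between the pads) lies 19 mm behind it; z points along the fingers, y is the line along which they close (so a half turn about z gives the same grasp; the last joint's range is limited). The gripper opens to 92 mm and grips with 3 to 60 N. Pads are 20 mm wide; open, the fingers measure 128 mm over their backs; the gripper's body (75 mm by 189 mm) begins 69 mm behind the grasp point.
Start: joints at [1.112, 0.353, 1.633, -0, 1.155, -0.002], TCP at [0.276, 0.561, 0.215] pointing down, gripper open.
Joint ranges: [-2.63, 2.63], [-0.92, 2.1], [0.06, 2.66], [-1.3, 4.44], [0, 2.69], [-3.02, 3.02]. Speed limits (rad/s): [2.22, 2.22, 2.79, 3.14, 3.14, 3.14].

INTERFACE

Orientations are given as a 3x3 rotation matrix whose columns are the frame's x, y, z axes.
In Python, from bench import status, snapshot, camera_params, finish_job gives the robot as it stands. The module is installed in compiled form; this text tells all that it offers.
- The arm moves only by the tool servo_tool, never from a script. Its arguments are lists of equal length, an entry for each row: "translation": the shift along the world's x, y, z in mm, a list of three; "twist": the turn, a rotation vector about the world's x, y, z in degrees, a list of three; "claw": the finger opening in mm, from 0 to 91.9. In form: {"translation": [[tx, ty, tz], ...], "twist": [[wx, wy, wz], ...], "claw": [claw, ...]}. A call has 1 to 12 rows; each row is the pose to reach, as a shift and turn from the pose commanded when the call began; what a row does not reach only later rows make up. A row lasts 1/10 s, in which the tool goes at most 50 mm and 8.59 degrees, less where a joint would pass 70% of its speed; a pose out of reach is approached as far as the arm can. A call with a gripper value outside its range is refused whole. The fingers move at their own pace and stop on an object; the grip force is fixed at half the most. Time passes only in rows, so rows that repeat a pose let the fingers close. It gives the time, the measured TCP pose, the force, the opening and the grip force at its end, in the units of the state.
- status.get_obs(): the state, without advancing time (a new reading comes with each control period).
- snapshot(name): name is "scene" or "top" or "wrist"; returns (picture, depth): 384x512x3 uint8, red, green, blue; 384x512 float32, m along the optical axis (not along the pixel's ray), 0 where there is no reading.
- camera_params(name): a dict with "vfov" (degrees; the focal length in pixels is half the picture's height over the tangent of half this angle, whatever the lens; pixels are square), "cx", "cy" (the principal point, pixels), "distortion" ([k1, k2, p1, p2, k3] as OpenCV has them; the pictures are not rectified), "eye" and "attitude" of the camera in the world; the wrist camera has in their place "T_tool_cam" (4x4, takes a point from camera to tool coordinates, whose origin is the TCP and whose axes are the flange's). Camera axes: x right, y down, z forward; pixel columns grow to the right and rows downward; lengths in m; the calibration is good to about 2 mm. A picture is of the moment at which its call begins: read the wrist's pose just before it. camera_params takes no time and is no camera call.
- finish_job(): hands the job in; it is judged then, once.
The state is a dict: "time_s": time; "q": joint angles; "joint_vel": joint speeds; "joint_torque": joint torques, N m; "eef_pos": TCP position; "eef_rot": TCP orientation; "contact_force": force on the tool from outside, world axes, zero at the start; "torque": the same for the moment, N m; "finger_gap": finger opening in m; "grasp_force": force on a finger pad.
Only numpy, scipy, OpenCV 4.12 (cv2) and the standard library are available. Lean on these libraries where they do the work, as an engineer would, in place of code of your own. Each camera call takes 0.05 s, during which the arm holds its last target. There are 200 camera calls.

## Working session

There is one attempt and no reset: what is moved stays moved. The work goes in short steps, Python scripts to look and compute and a tool call to move; the robot and the scene stay as the last step left them, time stands still between calls to the robot, and variables do not carry over. Pictures are saved under pics/ and viewed, at most 10 in all, crops included, and the job is handed in when it is done.

Besides the shell and the picture viewer there is one more tool, called after ">>>" by a JSON object that holds its "op" and its "data". servo_tool: Moves the arm, as the interface text tells. Its arguments: {"type":"object","properties":{"translation":{"type":"array","items":{"type":"array","items":{"type":"number"}}},"twist":{"type":"array","items":{"type":"array","items":{"type":"number"}}},"claw":{"type":"array","items":{"type":"number"}}},"required":["translation","twist","claw"]}

```bash
mkdir -p pics; python3 - <<'E'
from bench import *
import cv2,numpy as np
s=status.get_obs();print(s['time_s'],s['eef_pos'],s['eef_rot'],s['contact_force'],s['finger_gap'])
for n in('top','scene'):
    p,d=snapshot(n);cv2.imwrite(f'pics/{n}1.png',p[:,:,::-1]);np.savez(f'{n}1.npz',p=p,d=d);print(n,camera_params(n))
E
```

```text
0.0 [0.2754464  0.56046819 0.21386427] [[-8.97486595e-01  4.41041314e-01 -6.09587697e-04]
 [ 4.41041735e-01  8.97485751e-01 -1.23051014e-03]
 [ 4.39046460e-06 -1.37321997e-03 -9.99999057e-01]] [ 0.84034972 -0.27651895 -0.55269846] 0.09179722734446284
top {'vfov': 42.69310697835429, 'cx': 260.36724246803703, 'cy': 190.33392690232554, 'distortion': array([-0.18415272,  0.        ,  0.        ,  0.        ,  0.        ]), 'eye': array([0.35868875, 0.05014756, 1.1621487 ]), 'attitude': array([[ 0.03540439, -0.97766212,  0.2071794 ],
       [-0.99937114, -0.03504225,  0.00541867],
       [ 0.0019624 , -0.20724096, -0.97828796]])}
scene {'vfov': 55.258473289387354, 'cx': 260.49268642918645, 'cy': 190.99383186893513, 'distortion': array([-0.03200227,  0.        ,  0.        ,  0.        ,  0.        ]), 'eye': array([ 0.16945351, -0.50487148,  0.64247157]), 'attitude': array([[ 0.79910956, -0.38494892,  0.46177726],
       [-0.60118099, -0.50873084,  0.61625835],
       [-0.00230765, -0.77006965, -0.63795565]])}
```

View pics/top1.png

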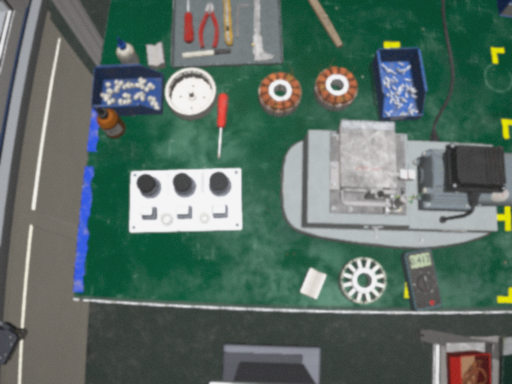

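View pics/scene1.png

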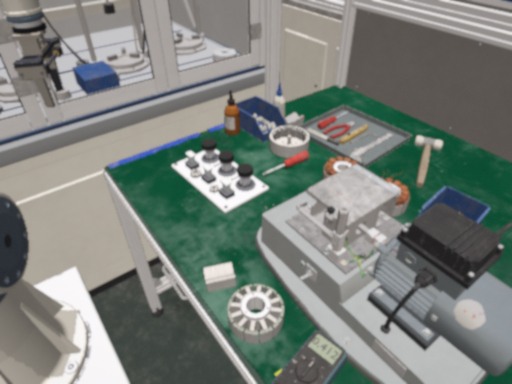

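The top view shows the white plate at px (129–242, 168–233), with pads near (148,185), (184,183) and (220,183), tags near row 212, and bearings at (167,218) and (205,218). The scene view agrees. Next I fit the plate.

```bash
cat > h.py <<'E'
from bench import *
import cv2,numpy as np
def K(c):
    f=192/np.tan(np.radians(c['vfov']/2));return np.array([[f,0,c['cx']],[0,f,c['cy']],[0,0,1]])
def cast(c,uv,z,R=None,eye=None):
    R=c['attitude'] if R is None else R;eye=c['eye'] if eye is None else eye
    n=cv2.undistortPoints(np.float64(uv).reshape(-1,1,2),K(c),c['distortion'])[:,0]
    r=np.c_[n,np.ones(len(n))]@R.T
    return eye+r*((z-eye[2])/r[:,2])[:,None]
def proj(c,P,R=None,eye=None):
    R=c['attitude'] if R is None else R;eye=c['eye'] if eye is None else eye
    return cv2.projectPoints(np.float64(P),cv2.Rodrigues(R.T)[0],-R.T@eye,K(c),c['distortion'])[0][:,0]
E
python3 - <<'E'
from h import *
p=np.load('top1.npz')['p'];c=camera_params('top')
m=(p.min(2)>150).astype(np.uint8);m[:, :115]=0;m[:,255:]=0;m[:155]=0;m[245:]=0
ct=max(cv2.findContours(m,0,1)[0],key=cv2.contourArea)
w=cast(c,ct[:,0],.01)
r=cv2.minAreaRect((w[:,:2]*1000).astype(np.float32));print(r)
b=cv2.boxPoints(r)/1000;cen=b.mean(0)
e=[b[1]-b[0],b[2]-b[1]];l=max(e,key=np.linalg.norm);l=l*np.sign(l[1]);l/=np.linalg.norm(l)
yaw=np.arctan2(-l[0],l[1]);print('cen',cen,'yaw',np.degrees(yaw))
# pads: dark blob
hs=p.max(2)<70
# predicted tops: plate pads line offset unknown; cast pad-top pixels
for u in [(148,183),(184,181),(220,181)]: print(cast(c,[u],.068))
for u in [(150,212),(186,210),(221,210)]: print('tag',cast(c,[u],.056))
q=cv2.resize(p[155:245,115:255],None,fx=5,fy=5,interpolation=2)
cv2.imwrite('pics/crop1.png',q[:,:,::-1])
E
```

```text
((573.8726806640625, 236.48638916015625), (153.11175537109375, 272.6203308105469), 3.4952218532562256)
cen [0.5738726  0.23648639] yaw 3.495219
[[0.59839827 0.31572574 0.068     ]]
[[0.60601389 0.23217825 0.068     ]]
[[0.60891626 0.14929954 0.068     ]]
tag [[0.53290374 0.30833729 0.056     ]]
tag [[0.54079755 0.22497442 0.056     ]]
tag [[0.54381428 0.14455253 0.056     ]]
```

View pics/crop1.png

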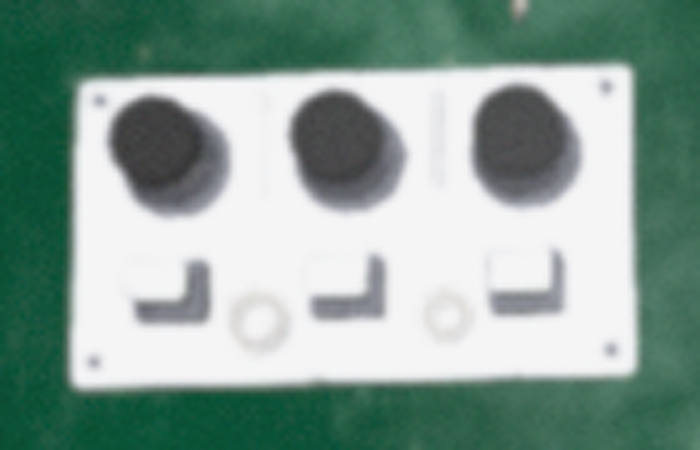

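The crop shows pad discs at about (154,141), (335,136) and (519,131), and tag heads at about (156,280), (337,276) and (521,271). The bearings are at (260,322) and (447,317).

```bash
python3 - <<'E'
from h import *
c=camera_params('top')
f=lambda a:np.array(a)/5+[115-.4,155-.4]
P=cast(c,f([(154,141),(335,136),(519,131)]),.068);T=cast(c,f([(156,280),(337,276),(521,271)]),.056)
print(P,T,np.diff(P,axis=0),np.linalg.norm(P-T,axis=1))
y=P[0]-P[2];t=T[0]-T[2];print(np.degrees(np.arctan2(-y[0],y[1])),np.degrees(np.arctan2(-t[0],t[1])))
E
```

```text
[[0.59865918 0.32188049 0.068     ]
 [0.60393946 0.23760368 0.068     ]
 [0.60925614 0.15299312 0.068     ]] [[0.53577544 0.3184533  0.056     ]
 [0.54090949 0.23424816 0.056     ]
 [0.54640735 0.14973261 0.056     ]] [[ 0.00528028 -0.08427681  0.        ]
 [ 0.00531668 -0.08461056  0.        ]] [0.06411014 0.0642498  0.06406716]
3.590358833773867 3.6057177875754824
```

>>> {"op": "servo_tool", "data": {"translation": [[33,-24,0],[66,-48,0],[99,-72,0],[132,-96,0],[165,-120,0],[198,-144,0],[231,-168,0],[264,-192,-20],[297,-216,-50],[323,-239,-80],[323,-239,-120],[323,-239,-120]], "twist": [[0,0,0],[0,0,0],[0,0,0],[0,0,0],[0,0,0],[0,0,0],[0,0,0],[0,0,0],[0,0,0],[0,0,0],[0,0,0],[0,0,0]], "claw": [0,0,0,0,0,0,0,0,0,0,0,0]}}

```text
time_s: 1.3
eef_pos: [0.5956, 0.319, 0.0887]
eef_rot: [[-0.897, 0.443, -0.009], [0.443, 0.897, -0.005], [0.006, -0.008, -1.0]]
contact_force: [-0.6, -0.2, -1.0]
finger_gap: 0.0004
grasp_force: 0.0
```

>>> {"op": "servo_tool", "data": {"translation": [[3,3,0],[3,3,0],[3,3,0],[3,3,0]], "twist": [[0,0,0],[0,0,0],[0,0,0],[0,0,0]], "claw": [0,0,0,0]}}

```text
time_s: 1.7
eef_pos: [0.6021, 0.3259, 0.0964]
eef_rot: [[-0.898, 0.44, 0.002], [0.44, 0.898, 0.001], [-0.001, 0.002, -1.0]]
contact_force: [0.6, -0.3, -0.4]
finger_gap: 0.0005
grasp_force: 0.0
```

```bash
python3 - <<'E'
from h import *
s=status.get_obs();print(s['eef_pos'],s['contact_force'])
p,d=snapshot('wrist');c=camera_params('wrist');T=c['T_tool_cam']
R=s['eef_rot']@T[:3,:3];eye=s['eef_pos']+s['eef_rot']@T[:3,3]
P=[(.5987,.3219,.068),(.604,.2376,.068),(.6093,.153,.068),(.5358,.3184,.056),(.5409,.2342,.056),(.5464,.1497,.056)]
for u in proj(c,P,R,eye):
    print(u);cv2.circle(p,tuple(int(v) for v in np.clip(u,-999,999)),3,(255,0,0),-1)
cv2.imwrite('pics/w1.png',p[:,:,::-1])
E
```

```text
[0.60213153 0.32592598 0.09644266] [ 0.63447672 -0.31202217 -0.41141164]
[248.99960267 219.90406835]
[154.01017916 271.06366603]
[ 73.28015522 314.13759728]
[205.81306838 141.57232492]
[112.7347865  197.70983859]
[ 34.88737757 246.85077975]
```

View pics/w1.png

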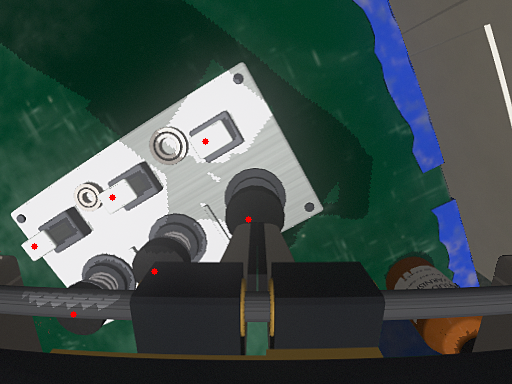

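The projected points sit on the tags and pads, so the calibration holds. I'll now press the left pad.

>>> {"op": "servo_tool", "data": {"translation": [[-3,-4,-8],[-3,-4,-16],[-3,-4,-24],[-3,-4,-24],[-3,-4,-24]], "twist": [[0,0,0],[0,0,0],[0,0,0],[0,0,0],[0,0,0]], "claw": [0,0,0,0,0]}}

```text
time_s: 2.25
eef_pos: [0.5985, 0.3208, 0.07]
eef_rot: [[-0.897, 0.441, -0.001], [0.441, 0.897, -0.0], [0.001, -0.001, -1.0]]
contact_force: [-0.6, -0.1, -0.4]
finger_gap: 0.0004
grasp_force: 0.0
```

>>> {"op": "servo_tool", "data": {"translation": [[0,0,-4],[0,0,-8],[0,0,-10],[0,0,-12],[0,0,-12],[0,0,-12],[0,0,-12]], "twist": [[0,0,0],[0,0,0],[0,0,0],[0,0,0],[0,0,0],[0,0,0],[0,0,0]], "claw": [0,0,0,0,0,0,0]}}

```text
time_s: 2.95
eef_pos: [0.5992, 0.3212, 0.0596]
eef_rot: [[-0.897, 0.441, 0.001], [0.441, 0.897, 0.001], [-0.001, 0.001, -1.0]]
contact_force: [-1.6, -1.8, 9.5]
finger_gap: 0.0002
grasp_force: 4.5
```

>>> {"op": "servo_tool", "data": {"translation": [[0,0,-1.5],[0,0,-1.5],[0,0,-1.5],[0,0,-1.5]], "twist": [[0,0,0],[0,0,0],[0,0,0],[0,0,0]], "claw": [0,0,0,0]}}

```text
time_s: 3.35
eef_pos: [0.5991, 0.3212, 0.0582]
eef_rot: [[-0.898, 0.441, 0.001], [0.441, 0.898, 0.0], [-0.001, 0.001, -1.0]]
contact_force: [-2.5, -0.8, 10.3]
finger_gap: 0.0005
grasp_force: 5.0
```

>>> {"op": "servo_tool", "data": {"translation": [[0,0,8],[0,0,16],[0,0,30],[0,0,40],[3,-42,40],[5,-84,40],[5,-84,40],[5,-84,26],[5,-84,15],[5,-84,15],[5,-84,15]], "twist": [[0,0,0],[0,0,0],[0,0,0],[0,0,0],[0,0,0],[0,0,0],[0,0,0],[0,0,0],[0,0,0],[0,0,0],[0,0,0]], "claw": [0,0,0,0,0,0,0,0,0,0,0]}}

```text
time_s: 4.45
eef_pos: [0.603, 0.2377, 0.0711]
eef_rot: [[-0.898, 0.44, -0.002], [0.44, 0.898, -0.001], [0.001, -0.001, -1.0]]
contact_force: [0.1, 0.0, -0.0]
finger_gap: 0.0008
grasp_force: 0.0
```

>>> {"op": "servo_tool", "data": {"translation": [[0,0,-4],[0,0,-8],[0,0,-11],[0,0,-13],[0,0,-13],[0,0,-13],[0,0,-13],[0,0,-13]], "twist": [[0,0,0],[0,0,0],[0,0,0],[0,0,0],[0,0,0],[0,0,0],[0,0,0],[0,0,0]], "claw": [0,0,0,0,0,0,0,0]}}

```text
time_s: 5.25
eef_pos: [0.6041, 0.237, 0.0594]
eef_rot: [[-0.897, 0.441, 0.001], [0.441, 0.897, 0.0], [-0.001, 0.001, -1.0]]
contact_force: [0.3, 3.6, 4.0]
finger_gap: 0.0002
grasp_force: 2.2
```

>>> {"op": "servo_tool", "data": {"translation": [[0,0,-1.5],[0,0,-1.5],[0,0,-1.5],[0,0,-1.5]], "twist": [[0,0,0],[0,0,0],[0,0,0],[0,0,0]], "claw": [0,0,0,0]}}

```text
time_s: 5.65
eef_pos: [0.604, 0.237, 0.0578]
eef_rot: [[-0.897, 0.441, 0.001], [0.441, 0.897, 0.0], [-0.001, 0.001, -1.0]]
contact_force: [0.9, 2.8, 4.5]
finger_gap: 0.0007
grasp_force: 2.5
```

>>> {"op": "servo_tool", "data": {"translation": [[0,0,8],[0,0,16],[0,0,30],[0,0,40],[3,-42,40],[5,-84,40],[5,-84,40],[5,-84,26],[5,-84,15],[5,-84,15],[5,-84,15]], "twist": [[0,0,0],[0,0,0],[0,0,0],[0,0,0],[0,0,0],[0,0,0],[0,0,0],[0,0,0],[0,0,0],[0,0,0],[0,0,0]], "claw": [0,0,0,0,0,0,0,0,0,0,0]}}

```text
time_s: 6.75
eef_pos: [0.6081, 0.1537, 0.0717]
eef_rot: [[-0.898, 0.44, -0.002], [0.44, 0.898, -0.0], [0.001, -0.001, -1.0]]
contact_force: [0.1, -0.1, 0.5]
finger_gap: 0.0003
grasp_force: 0.0
```

>>> {"op": "servo_tool", "data": {"translation": [[0,0,-4],[0,0,-8],[0,0,-11],[0,0,-13],[0,0,-13],[0,0,-13],[0,0,-13],[0,0,-13]], "twist": [[0,0,0],[0,0,0],[0,0,0],[0,0,0],[0,0,0],[0,0,0],[0,0,0],[0,0,0]], "claw": [0,0,0,0,0,0,0,0]}}

```text
time_s: 7.55
eef_pos: [0.6091, 0.1536, 0.0609]
eef_rot: [[-0.898, 0.441, 0.001], [0.441, 0.898, 0.001], [-0.001, 0.001, -1.0]]
contact_force: [-3.7, 0.8, 12.6]
finger_gap: 0.0005
grasp_force: 6.0
```

>>> {"op": "servo_tool", "data": {"translation": [[0,0,-1.5],[0,0,-1.5],[0,0,-1.5],[0,0,-1.5]], "twist": [[0,0,0],[0,0,0],[0,0,0],[0,0,0]], "claw": [0,0,0,0]}}

```text
time_s: 7.95
eef_pos: [0.6092, 0.1537, 0.0596]
eef_rot: [[-0.898, 0.441, 0.001], [0.441, 0.898, 0.001], [-0.001, 0.001, -1.0]]
contact_force: [-3.9, 0.4, 14.0]
finger_gap: 0.0003
grasp_force: 6.8
```

Forces at about 10 mm were 10 N on the left, 4.5 N in the middle and 14 N on the right, so the middle mount is softest. I'll press the right pad slightly deeper for margin, then hover over the middle tag.

>>> {"op": "servo_tool", "data": {"translation": [[0,0,-1],[0,0,-1],[0,0,-1],[0,0,8],[0,0,16],[0,0,30],[0,0,45],[-34,40,45],[-68,81,45],[-68,81,45],[-68,81,30],[-68,81,30]], "twist": [[0,0,0],[0,0,0],[0,0,0],[0,0,0],[0,0,0],[0,0,0],[0,0,0],[0,0,0],[0,0,0],[0,0,0],[0,0,0],[0,0,0]], "claw": [0,0,0,0,0,0,0,0,0,0,0,0]}}

```text
time_s: 9.15
eef_pos: [0.5402, 0.2332, 0.0866]
eef_rot: [[-0.898, 0.441, -0.002], [0.441, 0.898, -0.001], [0.001, -0.002, -1.0]]
contact_force: [-0.1, -0.2, -0.2]
finger_gap: 0.0003
grasp_force: 0.0
```

>>> {"op": "servo_tool", "data": {"translation": [[0,0,-5],[0,0,-10],[0,0,-15],[0,0,-15],[0,0,-15]], "twist": [[0,0,0],[0,0,0],[0,0,0],[0,0,0],[0,0,0]], "claw": [0,0,0,0,0]}}

```text
time_s: 9.65
eef_pos: [0.5408, 0.2337, 0.0729]
eef_rot: [[-0.897, 0.441, -0.0], [0.441, 0.897, -0.0], [0.0, -0.0, -1.0]]
contact_force: [0.6, 0.1, -0.6]
finger_gap: 0.0001
grasp_force: 0.0
```

>>> {"op": "servo_tool", "data": {"translation": [[0,0,-8],[0,0,-15],[0,0,-20],[0,0,-24],[0,0,-28],[0,0,-31],[0,0,-32],[0,0,-32],[0,0,-32]], "twist": [[0,0,0],[0,0,0],[0,0,0],[0,0,0],[0,0,0],[0,0,0],[0,0,0],[0,0,0],[0,0,0]], "claw": [0,0,0,0,0,0,0,0,0]}}

```text
time_s: 10.55
eef_pos: [0.5408, 0.234, 0.0422]
eef_rot: [[-0.898, 0.441, 0.0], [0.441, 0.898, 0.0], [-0.0, 0.0, -1.0]]
contact_force: [-4.0, -2.8, 14.5]
finger_gap: 0.0007
grasp_force: 7.8
```

The tag is at its stop: 14.5 N at z = 42 mm. I'll retract clear and check.

>>> {"op": "servo_tool", "data": {"translation": [[0,0,10],[0,0,30],[0,0,60],[0,0,100],[0,0,140],[-40,0,160],[-80,20,160],[-120,40,160],[-150,60,160],[-150,60,160],[-150,60,160],[-150,60,160]], "twist": [[0,0,0],[0,0,0],[0,0,0],[0,0,0],[0,0,0],[0,0,0],[0,0,0],[0,0,0],[0,0,0],[0,0,0],[0,0,0],[0,0,0]], "claw": [0,0,0,0,0,0,0,0,0,0,0,0]}}

```text
time_s: 11.75
eef_pos: [0.3914, 0.2937, 0.2012]
eef_rot: [[-0.897, 0.441, 0.001], [0.441, 0.897, 0.0], [-0.0, 0.0, -1.0]]
contact_force: [0.5, 1.0, 0.1]
finger_gap: 0.0001
grasp_force: 0.0
```

```bash
python3 - <<'E'
from h import *
p,d=snapshot('scene');q=cv2.resize(p[125:220,160:280],None,fx=5,fy=5,interpolation=2);a=np.load('scene1.npz')['p'][125:220,160:280]
q=np.vstack([cv2.resize(a,None,fx=3,fy=3,interpolation=2),cv2.resize(p[125:220,160:280],None,fx=3,fy=3,interpolation=2)])
cv2.imwrite('pics/s2.png',q[:,:,::-1])
E
```

```text
(no output)
```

View pics/s2.png

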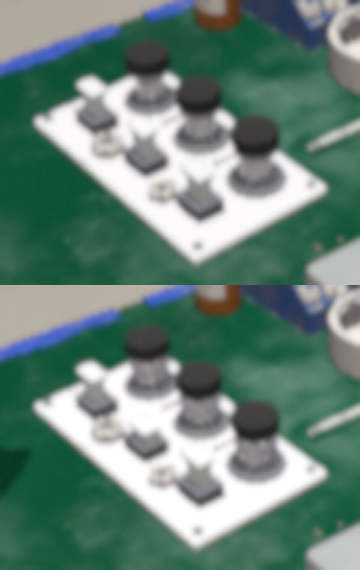

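In the before (upper) and after (lower) pictures, the middle tag near (147,440) has sunk. The other two tags are still raised, the pads are back up and the bearings have not moved.

```bash
python3 -c "
from bench import *
print(finish_job())"
```

```text
the job is handed in; nothing more can be done
None
```

I pressed all three pads (about 10 N left, 4.5 N middle, 14 N right), found the middle mount softest, pushed its tag fully down, and handed the job in; the last picture showed the other two tags up and the bearings unmoved.

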